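# Open the touch-latch coil cupboard with a push

## Robot

A 6-joint arm with a two-finger parallel gripper is mounted at the origin on the work surface. World frame = base frame: x ahead of the robot, y to its left, z up, the work surface at z = 0. Lengths are in m, angles in rad, forces in N, time in s.
With the tool pointing down it reaches from about 0.25 to 0.725 m from the base axis. Payload 4 kg.
Tool frame: the origin (TCP) lies at the very end of the fingers, on their centre line; the grasp point (between the pads) lies 19 mm behind it; z points along the fingers, y is the line along which they close (so a half turn about z gives the same grasp; the last joint's range is limited). The gripper opens to 85 mm and grips with 20 to 120 N. Pads are 22 mm wide; open, the fingers measure 114 mm over their backs; the gripper's body (76 mm by 85 mm) begins 54 mm behind the grasp point. The pads swing forward as they close: fully open they stand 13 mm farther back than shut.
Start: joints at [1.315, 0.241, 0.005, 1.335, 0, 1.571], TCP at [0.127, 0.484, 0.231] pointing down, gripper open.
Joint ranges: [-2.72, 2.72], [-1.05, 1.87], [-1.09, 1.28], [-1.99, 2.15], [-1.42, 1.44], [-3.14, 3.14]. Speed limits (rad/s): [2.79, 2.79, 3.14, 3.14, 3.14, 3.14].

## Interface

Orientations are given as a 3x3 rotation matrix whose columns are the frame's x, y, z axes.
In Python, from bench import r gives the robot as it stands.
- The arm moves only by the tool apply_moves, never from a script. Its argument "motion" is a list of rows, each a list of 7 numbers: the opening in per cent of the stroke, from 0 (shut) to 100 (fully open), then the shift along the tool's x, y, z in cm, then the turn, a rotation vector about the tool's x, y, z in rad. In form: [[gripper, tx, ty, tz, wx, wy, wz], ...]. A call has 1 to 20 rows; each row shifts and turns the commanded pose from where the row before left it, along the tool's axes as they then stand; what a row does not reach is not made up. A row lasts 1/10 s, in which the tool goes at most 50 mm and 8.59 degrees, less where a joint would pass 70% of its speed; a pose out of reach is approached as far as the arm can. A call with a gripper value outside its range is refused whole. The fingers move at their own pace and stop on an object; "newtons" is the grip in N (left out, the last holds). Time passes only in rows, so rows that do not move let the fingers close. It gives the time, the measured TCP pose, the force, the opening and the grip force at its end, in the units of the state.
- r.observe(): the state, without advancing time (a new reading comes with each control period).
- r.snapshot(name): name is "scene" or "top"; returns the picture (480x640x3 uint8, red, green, blue); there is no depth.
- r.get_calibration(name): a dict with "camera_matrix" (3x3 intrinsics, pixels), "k1" (the pictures are not rectified: a ray, as slopes to the right and down, at radius r is drawn at 1 + k1 r^2 times it, then the intrinsics apply), "cam_to_world" (4x4, takes a point from camera to world coordinates). Camera axes: x right, y up, looking along -z (the intrinsics and any distortion apply to the point x, -y, -z); pixel columns grow to the right and rows downward; lengths in m; the calibration is good to about 2 mm. A picture is of the moment at which its call begins. get_calibration takes no time and is no camera call.
- r.sign_off(): hands the job in; it is judged then, once.
The state is a dict: "time_s": time; "joints": joint angles; "dq": joint speeds; "tau": joint torques, N m; "eef_pos": TCP position; "tool_rot": TCP orientation; "wrist_force": force on the tool from outside, world axes, zero at the start; "torque": the same for the moment, N m; "opening": opening from 0.0 (shut) to 1.0 (fully open); "finger_force": force on a finger pad.
Only numpy, scipy, OpenCV 4.12 (cv2) and the standard library are available. Lean on these libraries where they do the work, as an engineer would, in place of code of your own. Each camera call takes 0.05 s, during which the arm holds its last target. There are 200 camera calls.

## Task

Open the cupboard marked with the copper disc using only the outside of the fingers: press its door straight in near the free edge until the touch latch lets go, back off so that the spring pushes the door ajar, then reach in behind the free edge and push the door wide open, about square to the cupboard's front. Do not grip the door, leave the blue-disc cupboard shut, and leave everything else where it stands.

Things in the scene. Friction and masses are not known exactly. Their poses are not given: they have to be found in the camera images.
- copper_cupboard: THE ONE TO OPEN: white cupboard fixed to the table, 200 deep (x) x 210 wide (y) x 200 mm high, copper disc (64 mm) on the front of its top and on its plywood door. Origin: centre of its underside; its -x axis points out of its front, to the robot. Shut, the door's outer face is 121 mm and its inner face 107 mm from the origin along -x
- blue_cupboard: LEAVE SHUT: the same cupboard with a blue disc. The two may stand either way round, side by side: white cupboard fixed to the table, 200 deep (x) x 210 wide (y) x 200 mm high, blue disc (64 mm) on the front of its top and on its plywood door. Origin: centre of its underside; its -x axis points out of its front, to the robot. Shut, the door's outer face is 121 mm and its inner face 107 mm from the origin along -x
- copper_door (a joint): angle of the copper-disc door, rad: 0 shut, positive open (free edge swings out to the robot) up to 1.75, negative pressed in, stop at -0.034. Past about -0.022 (3.5 mm in at copper_press, some 3 N; press on to the stop, 5 mm in) the latch lets go; when the finger backs off, a spring pushes it to about 0.4 in 1 s. It then stays where put (under 2 N). Pushed shut, it springs ajar again
- blue_door (a joint): angle of the blue-disc cupboard's door, the same mechanism; 0 shut. Leave it shut
- copper_press (a point): point on the outer face of the copper-disc door, 150 mm from the hinge (56 mm from the free edge), 45 mm below its top edge, 155 mm above the table: a good place to press. Moves with the door; its -x axis points out of the outer face, its +y axis to the hinge
- copper_panel (a point): centre of the copper-disc door panel (206 wide, 14 thick, from 6 to 200 mm above the table), mid-thickness, 103 mm from the hinge; moves with the door, axes as copper_press
- copper_hinge (a point): on the copper-disc door's upright hinge axis, at the height of the cupboard's top (200 mm), on the cupboard's +y side (free edge on its -y side), in the plane of the door's inner face. Fixed, axes as the cupboard. The door's inner face is bare in its top 80 mm; lower, a steel strike sticks 34 mm inwards 190 mm from the hinge, and the spring plunger pushes 75 mm from it
- coil_loose: copper foil coil standing on end on the table in front of the right-hand cupboard: a copper ring 70 mm across, 60 mm high, 28 mm bore, 0.45 kg; origin at the centre of its underside. Leave it where it stands
- coil_in: same copper coil, standing inside the copper-disc cupboard. Leave it where it stands
- driver_in: small black loudspeaker driver 72 mm across, 44 mm high, standing inside the blue-disc cupboard; origin at the centre of its underside. Leave it
- foam: white foam box 60 x 110 x 45 mm lying on the rear half of the copper-disc cupboard's top; origin at the centre of its underside. Leave it
- capacitor: blue can 50 mm across, 90 mm high, upright on the table to the robot's left; origin at the centre of its underside. Leave it
- screwdriver: screwdriver lying on the table to the robot's right. Leave it
- carton: cardboard box 120 x 90 x 70 mm on the table to the right; origin at the centre of its underside. Leave it
- bin: open blue bin 130 x 100 x 70 mm on the table to the left; origin at the centre of its underside. Leave it

How it is judged:
By the outcome, as a careful person would: the job done as asked, in the order asked, and still so for the second after the job is handed in, with the robot touching nothing.
It also fails if it takes over 43 s, if anything falls off the work surface, if the arm or the gripper's body presses on something with over 40 N, if the wrist force passes 120 N, or if a joint passes its speed limit or range.

## Working session

There is one attempt and no reset: what is moved stays moved. The work goes in short steps, Python scripts to look and compute and a tool call to move; the robot and the scene stay as the last step left them, time stands still between calls to the robot, and variables do not carry over. Pictures are saved under pics/ and viewed, at most 10 in all, crops included, and the job is handed in when it is done.

Besides the shell and the picture viewer there is one more tool, called after "Emit:" as name([rows], argument=value, ...), one row to a line, values as JSON. apply_moves: Moves the arm, as the interface text tells. Its arguments: {"type":"object","properties":{"motion":{"type":"array","items":{"type":"array","items":{"type":"number"}}},"newtons":{"type":"number"}},"required":["motion"]}

```bash
mkdir -p pics; cat > h.py <<'E'
import numpy as np, cv2
from bench import r
def save(n,f):
    im=r.snapshot(n); cv2.imwrite('pics/'+f,cv2.cvtColor(im,cv2.COLOR_RGB2BGR)); return im
def ray(cal,u,v):
    K=np.array(cal['camera_matrix']);k=cal['k1'];T=np.array(cal['cam_to_world'])
    s=cv2.undistortPoints(np.array([[[u,v]]],float),K,np.array([k,0,0,0.]))[0,0]
    return T[:3,3],T[:3,:3]@np.array([s[0],-s[1],-1])
def onz(cal,u,v,z):
    o,d=ray(cal,u,v); return o+d*(z-o[2])/d[2]
def pix(cal,p):
    T=np.linalg.inv(np.array(cal['cam_to_world'])); q=T[:3,:3]@np.array(p)+T[:3,3]
    K=np.array(cal['camera_matrix']);a=np.array([q[0],-q[1]])/-q[2];a=a*(1+cal['k1']*(a@a))
    return K[0,0]*a[0]+K[0,2],K[1,1]*a[1]+K[1,2]
E
python3 - <<'E'
from h import *
for n in('scene','top'):
    save(n,n+'0.png');c=r.get_calibration(n);print(n,c)
print(r.observe())
E
```

```text
scene {'camera_matrix': array([[575.47272634,   0.        , 316.0178956 ],
       [  0.        , 575.47272634, 236.90040311],
       [  0.        ,   0.        ,   1.        ]]), 'k1': -0.10509842537364679, 'cam_to_world': array([[ 0.76306105, -0.615422  ,  0.19746797,  0.94120547],
       [ 0.64628458,  0.72305167, -0.24395188, -0.43075029],
       [ 0.00735381,  0.31377068,  0.94947032,  1.78363458],
       [ 0.        ,  0.        ,  0.        ,  1.        ]])}
top {'camera_matrix': array([[531.00892319,   0.        , 324.6576003 ],
       [  0.        , 531.00892319, 236.85374022],
       [  0.        ,   0.        ,   1.        ]]), 'k1': -0.1132732315559941, 'cam_to_world': array([[-0.0289713 ,  0.99025077, -0.13625005,  0.39461977],
       [-0.99956244, -0.02951398, -0.0019642 , -0.02830133],
       [-0.00596633,  0.13613352,  0.99067253,  1.43914072],
       [ 0.        ,  0.        ,  0.        ,  1.        ]])}
{'time_s': 0.1, 'joints': array([ 1.31501197e+00,  2.41326391e-01,  3.87142674e-03,  1.33522095e+00,
       -1.33826468e-05,  1.57079996e+00]), 'dq': array([ 0.00219292, -0.00053698,  0.00326108, -0.00098052,  0.00107691,
        0.00097602]), 'tau': array([ 5.91209778e-05, -3.73137903e+01,  2.53010541e+01,  1.08832429e-02,
        1.04121733e-05,  2.60455124e-05]), 'eef_pos': array([0.12636239, 0.48318202, 0.23051237]), 'tool_rot': array([[-9.67464233e-01,  2.53007400e-01, -4.62596295e-04],
       [ 2.53007822e-01,  9.67462518e-01, -1.82182038e-03],
       [-1.33894601e-05, -1.87958654e-03, -9.99998233e-01]]), 'wrist_force': array([-0.78217008, -0.11662747,  1.14157124]), 'torque': array([-0.00161511, -0.04585408,  0.01947358]), 'finger_force': 0.0, 'opening': 1.0025776064853817}
```

View pics/scene0.png

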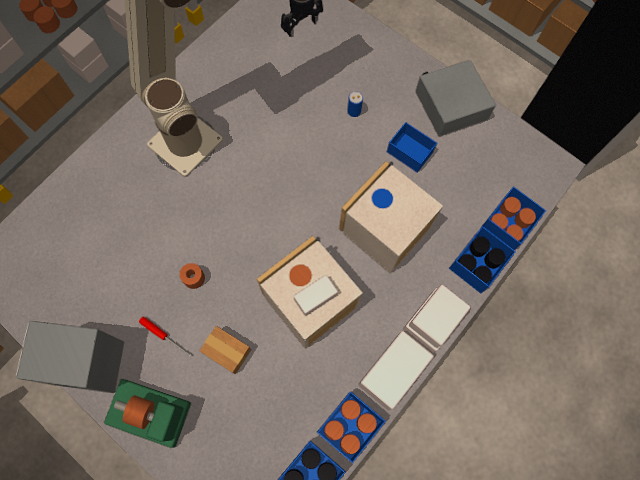

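View pics/top0.png

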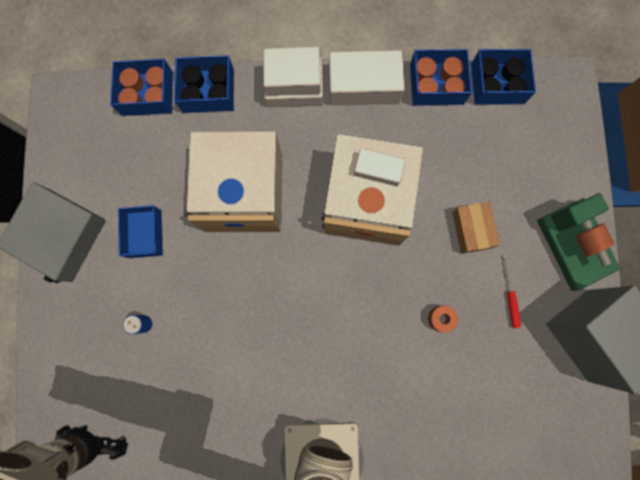

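The two pictures show the copper cupboard on the right (top view, disc about (371,200), door edge from (325,228) to (410,240)) and the blue one on the left. The loose coil is at (443,318). Next I'll measure the copper door.

```bash
python3 - <<'E'
from h import *
im=cv2.imread('pics/top0.png');c=r.get_calibration('top')
crop=im[120:255,300:450]; cv2.imwrite('pics/crop.png',cv2.resize(crop,None,fx=5,fy=5,interpolation=cv2.INTER_CUBIC)[:600])
hsv=cv2.cvtColor(im,cv2.COLOR_BGR2HSV)
for (n,z) in (('top',.2),('scene',.2)):
    im=cv2.imread(f'pics/{n}0.png');c=r.get_calibration(n);hsv=cv2.cvtColor(im,cv2.COLOR_BGR2HSV)
    for nm,m in (('copper',(cv2.inRange(hsv,(0,120,110),(12,255,255)))),('blue',cv2.inRange(hsv,(100,150,60),(125,255,255)))):
        k,l,s,ce=cv2.connectedComponentsWithStats(m)
        for i in range(1,k):
            if s[i,4]>150: print(n,nm,s[i],ce[i].round(1),onz(c,*ce[i],.2).round(4),onz(c,*ce[i],.06).round(3))
E
```

```text
top copper [444  57  18  19 266] [452.5  66.1] [ 0.9881 -0.3593  0.2   ] [ 1.055 -0.397  0.06 ]
top copper [418  58  18  18 267] [426.   66.4] [ 0.9882 -0.292   0.2   ] [ 1.055 -0.322  0.06 ]
top copper [147  67  15  18 238] [154.2  75.6] [0.9886 0.3923 0.2   ] [1.056 0.44  0.06 ]
top copper [120  68  19  19 264] [128.7  77.1] [0.9885 0.4588 0.2   ] [1.056 0.514 0.06 ]
top copper [419  77  18  14 209] [427.   84.4] [ 0.9399 -0.2912  0.2   ] [ 1.001 -0.321  0.06 ]
top copper [445  77  19  14 222] [453.9  84.2] [ 0.9392 -0.3588  0.2   ] [ 1.001 -0.396  0.06 ]
top copper [146  86  15  15 188] [153.4  93.7] [0.9398 0.3926 0.2   ] [1.001 0.44  0.06 ]
top copper [119  88  19  14 219] [128.   95.2] [0.9395 0.4583 0.2   ] [1.001 0.513 0.06 ]
top copper [359 188  25  25 497] [370.9 199.9] [ 0.6505 -0.1385  0.2   ] [ 0.679 -0.151  0.06 ]
top copper [586 224  28  29 505] [599.2 238.4] [ 0.5413 -0.6914  0.2   ] [ 0.558 -0.766  0.06 ]
top copper [508 291  13  37 300] [514.2 309.6] [ 0.3795 -0.4655  0.2   ] [ 0.378 -0.515  0.06 ]
top copper [431 306  27  26 473] [444.1 318.5] [ 0.3655 -0.2976  0.2
[... 1703 characters left out ...]
0.4022  0.2   ] [ 0.999 -0.4    0.06 ]
scene copper [341 435  19  19 288] [350.  443.8] [ 1.0496 -0.4024  0.2   ] [ 1.059 -0.4    0.06 ]
scene blue [348  99  14  18 167] [354.1 108.5] [0.428 0.379 0.2  ] [0.383 0.451 0.06 ]
scene blue [ 387  123   50   49 1382] [411.1 146.6] [0.6455 0.3894 0.2   ] [0.619 0.462 0.06 ]
scene blue [ 449  187   96  106 2253] [496.  242.3] [1.0238 0.3051 0.2   ] [1.031 0.37  0.06 ]
scene blue [372 189  21  19 304] [381.9 198. ] [0.6822 0.196  0.2   ] [0.659 0.251 0.06 ]
scene blue [ 317  392   69   71 1128] [352.1 426.4] [ 1.0256 -0.3648  0.2   ] [ 1.033 -0.359  0.06 ]
scene blue [278 441  67  39 691] [311.9 464.8] [ 1.0073 -0.5075  0.2   ] [ 1.013 -0.514  0.06 ]
```

View pics/crop.png

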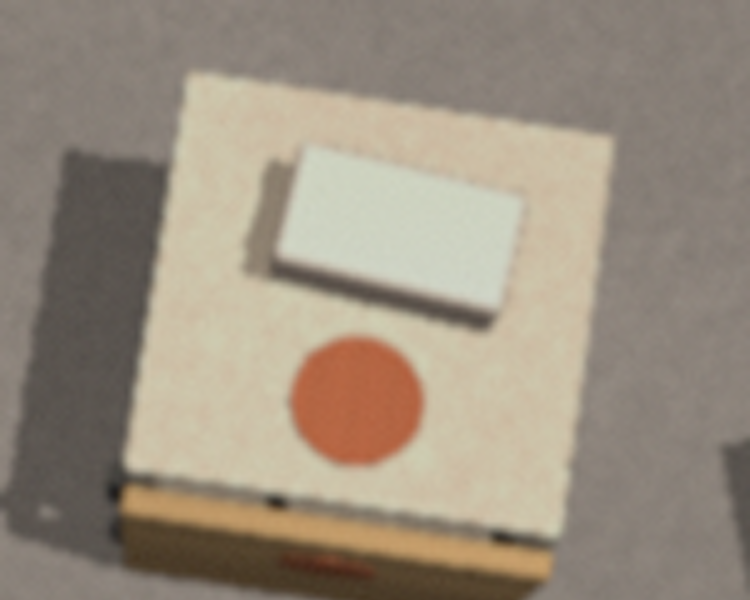

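The crop shows the top face corners at crop pixels (190,72), (613,136), (560,537) and (127,470). The door's top outer edge runs from (123,515) to (551,578).

```bash
python3 - <<'E'
from h import *
c=r.get_calibration('top')
P={}
for n,(u,v) in dict(BL=(190,72),BR=(613,136),FR=(560,537),FL=(127,470),DLo=(123,515),DRo=(551,578),DLi=(125,487),DRi=(553,550)).items():
    P[n]=onz(c,300+u/5-.4,120+v/5-.4,.2)[:2]; print(n,P[n].round(4))
d=lambda a,b:np.linalg.norm(P[a]-P[b])
print(d('BL','BR'),d('FL','FR'),d('BL','FL'),d('BR','FR'),d('DLo','DRo'))
a=lambda a,b:np.degrees(np.arctan2(*(P[b]-P[a])[::-1]))
print(a('BR','BL')-90,a('FR','FL')-90,a('FL','BL'),a('FR','BR'),a('DRo','DLo')-90)
E
```

```text
BL [ 0.8163 -0.0646]
BR [ 0.7785 -0.2689]
FR [ 0.5824 -0.2322]
FL [ 0.6206 -0.0283]
DLo [ 0.5991 -0.0257]
DRo [ 0.563  -0.2269]
DLi [ 0.6125 -0.0271]
DRi [ 0.5763 -0.2285]
0.2077306947413679 0.20747038239194326 0.1990416197983387 0.1994535355719192 0.20437220746178478
-10.49346444537997 -10.607144398643825 -10.516778713352126 -10.59162623339539 -10.170166440468705
```

Emit:
apply_moves([
  [0,0,0,0,0,0,-0.073],
  [0,-2.8,-3.1,0,0,0,0],
  [0,-2.8,-3.1,0,0,0,0],
  [0,-2.8,-3.1,0,0,0,0],
  [0,-2.8,-3.1,0,0,0,0],
  [0,-2.8,-3.1,0,0,0,0],
  [0,-2.8,-3.1,0,0,0,0],
  [0,-2.8,-3.1,0,0,0,0],
  [0,-2.8,-3.1,0,0,0,0],
  [0,-2.8,-3.1,0,0,0,0],
  [0,-2.8,-3.1,0,0,0,0],
  [0,-2.8,-3.1,0,0,0,0],
  [0,-2.8,-3.1,0,0,0,0],
  [0,-2.8,-3.1,0,0,0,0],
  [0,-2.8,-3.1,0,0,0,0],
  [0,-2.8,-3.1,0,0,0,0],
  [0,-2.8,-3.1,0,0,0,0],
  [0,-2.8,-3.1,0,0,0,0],
  [0,-2.8,-3.1,0,0,0,0],
  [0,0,0,0,0,0,0],
])

```text
time_s: 2.1
eef_pos: [0.5223, -0.1606, 0.2296]
tool_rot: [[-0.982, 0.187, -0.001], [0.187, 0.982, -0.001], [0.0, -0.001, -1.0]]
wrist_force: [-0.1, -0.4, -0.1]
opening: -0.001
finger_force: 0.0
```

Emit:
apply_moves([
  [0,0,0,2.9,0,0,0],
  [0,0,0,2.9,0,0,0],
  [0,0,-0.2,2.7,0,0,0],
  [0,-1,0,0,0,0,0],
  [0,-1,0,0,0,0,0],
  [0,0,0,0,0,0,0],
])

```text
time_s: 2.7
eef_pos: [0.543, -0.1626, 0.1482]
tool_rot: [[-0.983, 0.181, 0.004], [0.181, 0.983, -0.001], [-0.005, -0.0, -1.0]]
wrist_force: [0.6, -0.2, 0.4]
opening: 0.0
finger_force: 0.0
```

```bash
python3 - <<'E'
from h import *
a=save('top','t1.png');b=save('scene','s1.png')
f=lambda i,y,x:cv2.resize(i[y:y+150,x:x+200,::-1],None,fx=4,fy=4,interpolation=cv2.INTER_CUBIC)
cv2.imwrite('pics/s1c.png',f(b,200,200))
print(r.observe()['eef_pos'])
E
```

```text
[ 0.54164547 -0.16237335  0.14806022]
```

View pics/s1c.png

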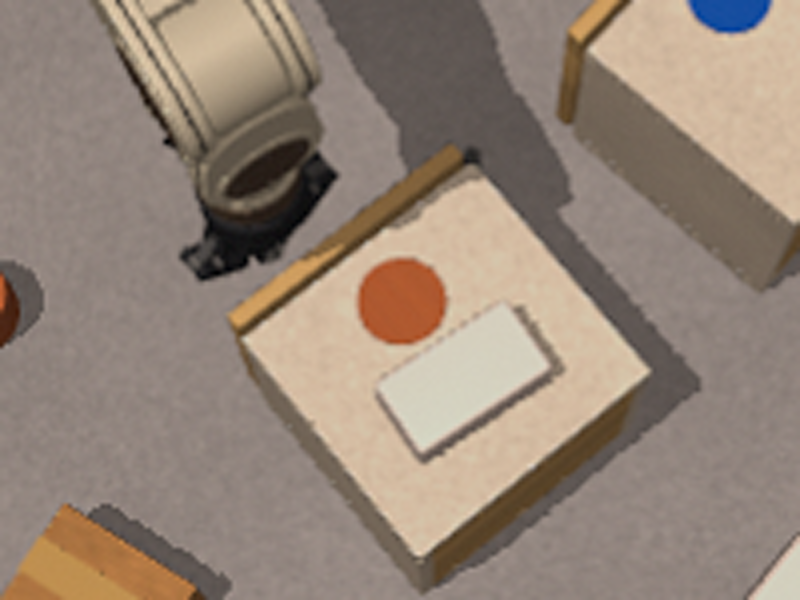

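The gripper stands in front of the door near its free edge (crop (260,240)) and the door is shut. I'll close in on it slowly.

Emit:
apply_moves([
  [0,-0.6,-0.2,0,0,0,0],
  [0,-0.5,0,0,0,0,0],
  [0,-0.3,0,0,0,0,0],
  [0,-0.2,0,0,0,0,0],
  [0,-0.2,0,0,0,0,0],
  [0,-0.2,0,0,0,0,0],
  [0,0,0,0,0,0,0],
])

```text
time_s: 3.5
eef_pos: [0.5595, -0.1678, 0.1462]
tool_rot: [[-0.983, 0.182, -0.0], [0.182, 0.983, 0.0], [0.0, 0.0, -1.0]]
wrist_force: [0.2, 0.1, 0.1]
opening: -0.0
finger_force: 0.0
```

Emit:
apply_moves([
  [0,-0.15,0,0,0,0,0],
  [0,-0.15,0,0,0,0,0],
  [0,-0.1,0,0,0,0,0],
  [0,-0.1,0,0,0,0,0],
  [0,0,0,0,0,0,0],
])

```text
time_s: 4.0
eef_pos: [0.5638, -0.1689, 0.146]
tool_rot: [[-0.983, 0.182, -0.001], [0.182, 0.983, -0.0], [0.001, -0.0, -1.0]]
wrist_force: [-3.4, -0.3, 1.5]
opening: -0.002
finger_force: 0.0
```

Emit:
apply_moves([
  [0,-0.1,0,0,0,0,0],
  [0,-0.1,0,0,0,0,0],
  [0,-0.1,0,0,0,0,0],
  [0,0,0,0,0,0,0],
])

```text
time_s: 4.4
eef_pos: [0.5645, -0.1691, 0.1461]
tool_rot: [[-0.983, 0.182, -0.005], [0.182, 0.983, 0.0], [0.005, -0.0, -1.0]]
wrist_force: [-10.3, -0.8, 4.1]
opening: -0.002
finger_force: 0.0
```

Emit:
apply_moves([
  [0,-0.1,0,0,0,0,0],
  [0,-0.1,0,0,0,0,0],
  [0,0,0,0,0,0,0],
])

```text
time_s: 4.7
eef_pos: [0.5645, -0.1686, 0.1455]
tool_rot: [[-0.983, 0.181, -0.009], [0.181, 0.983, 0.002], [0.01, 0.001, -1.0]]
wrist_force: [-15.3, 2.1, 5.5]
opening: 0.0
finger_force: 0.0
```

Emit:
apply_moves([
  [0,1,0,0,0,0,0],
  [0,2,0,0,0,0,0],
  [0,3,0,0,0,0,0],
  [0,3,0,0,0,0,0],
  [0,3,0,0,0,0,0],
  [0,0,0,0,0,0,0],
  [0,0,0,0,0,0,0],
  [0,0,0,0,0,0,0],
  [0,0,0,0,0,0,0],
  [0,0,0,0,0,0,0],
  [0,0,0,0,0,0,0],
  [0,0,0,0,0,0,0],
  [0,0,0,0,0,0,0],
  [0,0,0,0,0,0,0],
  [0,0,0,0,0,0,0],
])

```text
time_s: 6.2
eef_pos: [0.4511, -0.1478, 0.1463]
tool_rot: [[-0.983, 0.182, 0.0], [0.182, 0.983, 0.0], [-0.0, 0.0, -1.0]]
wrist_force: [0.7, 0.1, -0.1]
opening: -0.0
finger_force: 0.0
```

```bash
python3 - <<'E'
from h import *
a=save('top','t2.png');b=save('scene','s2.png')
f=lambda i,y,x:cv2.resize(i[y:y+150,x:x+200,::-1],None,fx=4,fy=4,interpolation=cv2.INTER_CUBIC)
cv2.imwrite('pics/s2c.png',f(b,200,200))
print(r.observe()['eef_pos'])
E
```

```text
[ 0.45111093 -0.14780845  0.14632844]
```

View pics/s2c.png

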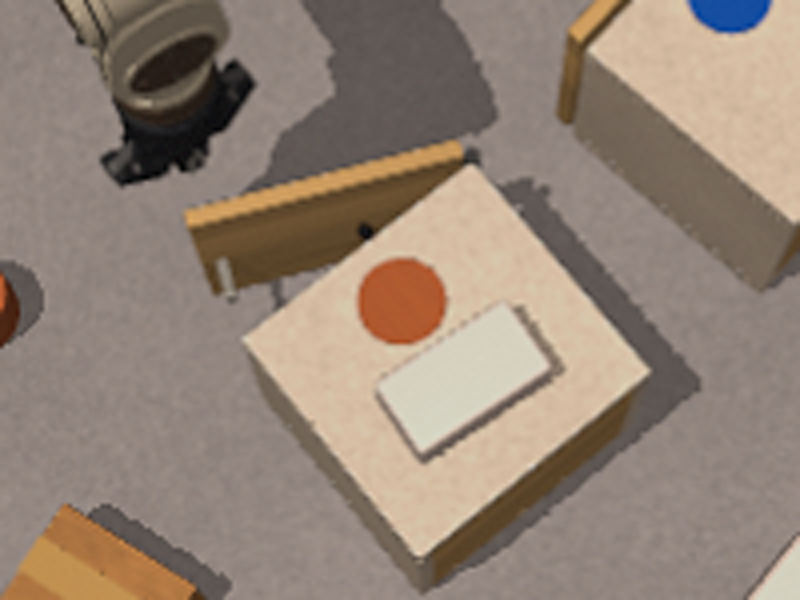

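The door is ajar: its free edge top is at crop pixel (188,220), with the steel strike low down at (225,280). The blue door looks shut.

```bash
python3 - <<'E'
from h import *
c=r.get_calibration('scene');H=np.array([.6131,-.0277])
for n,(u,v) in dict(out=(186,212),inn=(192,228),hin=(462,158)).items():
    p=onz(c,200+u/4-.4,200+v/4-.4,.2)[:2]; d=p-H; cx=np.array([.983,-.182]);cy=np.array([.182,.983])
    print(n,p.round(4),np.linalg.norm(d),np.arctan2(-d@cx,-d@cy))
E
```

```text
out [ 0.4895 -0.1904] 0.20430851387882332 0.46655451208490284
inn [ 0.5009 -0.1964] 0.20265384802675934 0.40380000228036345
hin [ 0.6142 -0.0307] 0.003179466848163401 -0.5217954951206211
```

Emit:
apply_moves([
  [0,0,-2.7,0,0,0,0],
  [0,0,-2.7,0,0,0,0],
  [0,0,-2.7,0,0,0,0],
  [0,0,-2.7,0,0,0,0],
  [0,0,0,0,0,0,0],
  [0,-2.55,0,0,0,0,0],
  [0,-2.55,0,0,0,0,0],
  [0,-2.55,0,0,0,0,0],
  [0,-2.55,0,0,0,0,0],
  [0,0,0,0,0,0,0],
  [0,0,2,0,0,0,0],
  [0,0,2,0,0,0,0],
  [0,0,2,0,0,0,0],
  [0,0,2,0,0,0,0],
  [0,0,0,0,0,0,0],
])

```text
time_s: 7.8
eef_pos: [0.5459, -0.1911, 0.1463]
tool_rot: [[-0.984, 0.178, -0.001], [0.178, 0.984, 0.001], [0.001, 0.001, -1.0]]
wrist_force: [0.6, -0.8, -0.1]
opening: -0.002
finger_force: 0.0
```

```bash
python3 - <<'E'
from h import *
b=save('scene','s3.png')
f=lambda i,y,x:cv2.resize(i[y:y+150,x:x+200,::-1],None,fx=4,fy=4,interpolation=cv2.INTER_CUBIC)
cv2.imwrite('pics/s3c.png',f(b,200,200))
d=r.observe()['eef_pos'][:2]-np.array([.6131,-.0277]);print(-d@[.983,-.182],-d@[.182,.983])
E
```

```text
0.036093685032970106 0.17413005577221963
```

View pics/s3c.png

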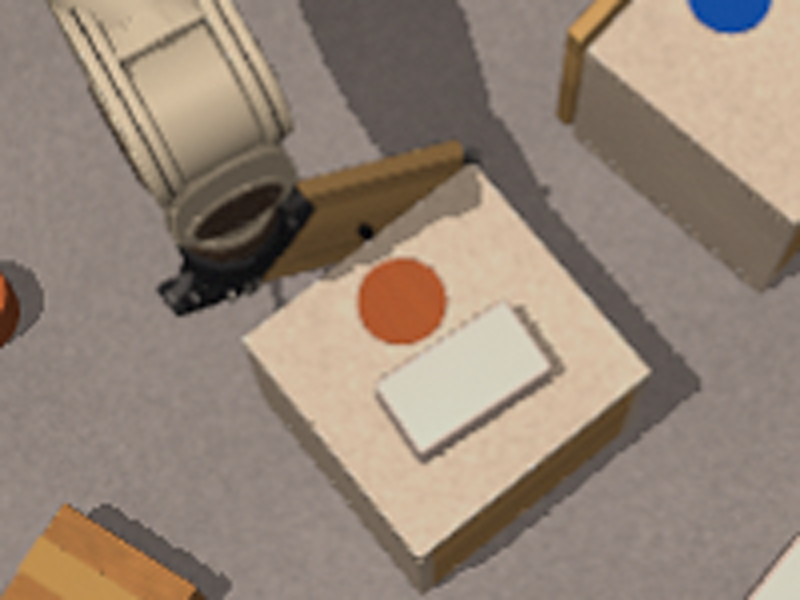

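The finger is behind the free edge (crop (230,270)) and touching nothing. I'll push the door round the hinge in an arc.

Emit:
apply_moves([
  [0,0.8,0.3,0,0,0,0],
  [0,0.8,0.3,0,0,0,0],
  [0,0.8,0.35,0,0,0,0],
  [0,0.8,0.35,0,0,0,0],
  [0,0.8,0.35,0,0,0,0],
  [0,0.8,0.35,0,0,0,0],
  [0,0.75,0.5,0,0,0,0],
  [0,0.75,0.5,0,0,0,0],
  [0,0.7,0.5,0,0,0,0],
  [0,0.7,0.5,0,0,0,0],
])

```text
time_s: 8.85
eef_pos: [0.4774, -0.14, 0.1463]
tool_rot: [[-0.983, 0.182, 0.0], [0.182, 0.983, -0.0], [-0.0, -0.0, -1.0]]
wrist_force: [0.5, -0.4, 0.7]
opening: 0.002
finger_force: 0.0
```

Emit:
apply_moves([
  [0,0.8,0.84,0,0,0,0],
  [0,0.8,0.84,0,0,0,0],
  [0,0.8,0.84,0,0,0,0],
  [0,0.6,1,0,0,0,0],
  [0,0.6,1,0,0,0,0],
  [0,0.6,1,0,0,0,0],
  [0,0.4,0.8,0,0,0,0],
  [0,0.3,0.8,0,0,0,0],
  [0,0.3,0.8,0,0,0,0],
  [0,0.3,0.8,0,0,0,0],
  [0,0.2,0.8,0,0,0,0],
  [0,0.1,0.8,0,0,0,0],
  [0,0.1,0.7,0,0,0,0],
  [0,0.1,0.6,0,0,0,0],
  [0,0,0,0,0,0,0],
])

```text
time_s: 10.35
eef_pos: [0.4399, -0.0145, 0.1462]
tool_rot: [[-0.984, 0.181, -0.001], [0.181, 0.984, 0.0], [0.001, 0.0, -1.0]]
wrist_force: [-0.3, -0.2, 0.0]
opening: 0.004
finger_force: 0.0
```

```bash
python3 - <<'E'
from h import *
b=save('scene','s4.png')
f=lambda i,y,x:cv2.resize(i[y:y+150,x:x+200,::-1],None,fx=4,fy=4,interpolation=cv2.INTER_CUBIC)
cv2.imwrite('pics/s4c.png',f(b,150,180))
d=r.observe()['eef_pos'][:2]-np.array([.6131,-.0277]);print(-d@[.983,-.182],-d@[.182,.983])
E
```

```text
0.1726430914359279 0.0189565074469794
```

View pics/s4c.png

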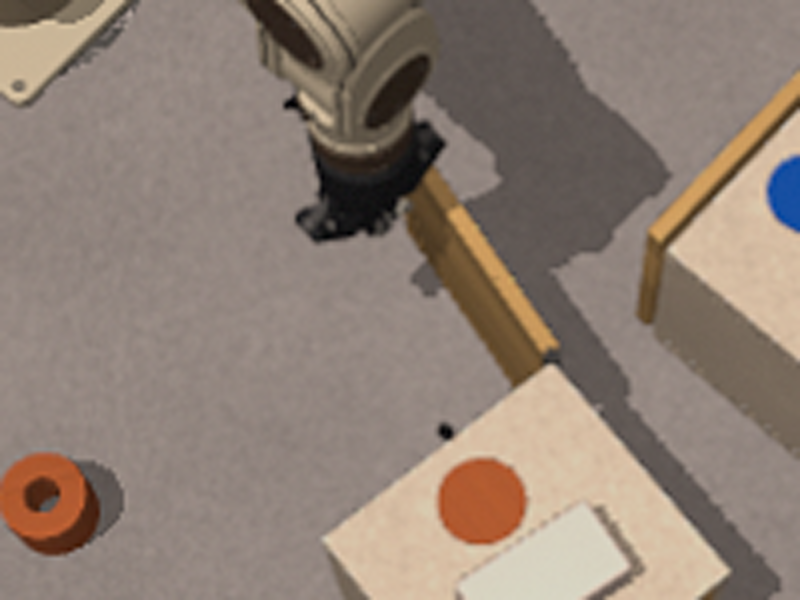

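The door is about square (top edge from crop (556,348) to (432,170)), perhaps slightly past it. I'll retreat sideways and up, then measure the angle.

Emit:
apply_moves([
  [0,0,-1,0,0,0,0],
  [0,0,-2,0,0,0,0],
  [0,0,-3,0,0,0,0],
  [0,0,-4,0,0,0,0],
  [0,0,-4,0,0,0,0],
  [0,3,0,-3,0,0,0],
  [0,3,0,-3,0,0,0],
  [0,0,0,0,0,0,0],
  [0,0,0,0,0,0,0],
])

```text
time_s: 11.3
eef_pos: [0.3557, -0.1431, 0.207]
tool_rot: [[-0.983, 0.183, 0.003], [0.183, 0.983, -0.001], [-0.003, -0.001, -1.0]]
wrist_force: [0.3, -0.2, -0.1]
opening: 0.002
finger_force: 0.0
```

```bash
python3 - <<'E'
from h import *
b=save('top','t5.png')
f=lambda i,y,x:cv2.resize(i[y:y+200,x:x+266,::-1],None,fx=3,fy=3,interpolation=cv2.INTER_CUBIC)
cv2.imwrite('pics/t5c.png',f(b,150,220))
E
```

```text
(no output)
```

View pics/t5c.png

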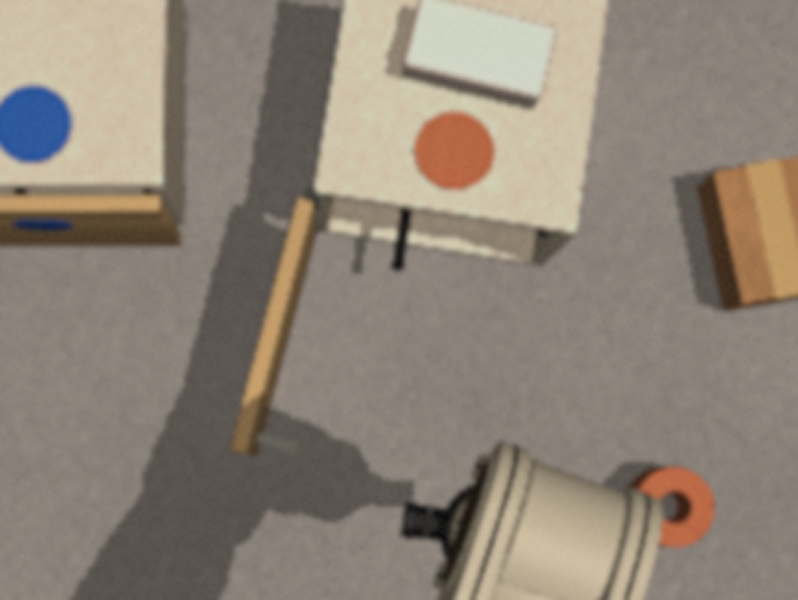

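The top view shows the door open roughly 5° past square (top edge from crop (302,198) to (235,447)). The blue door is shut, the coil is still at image pixel (445,319), and the robot is clear.

```bash
python3 -c "
from bench import r
print(r.sign_off())"
```

```text
the job is handed in; nothing more can be done
None
```

The copper-disc cupboard was pressed, sprang ajar and was pushed open to about 5–6° past square with the fingers shut throughout; the blue cupboard is still shut, nothing else was seen to move, and the job was handed in at about 11 s with the robot clear.

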